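# Square up the loaf tins on the baking sheet

## Task

The four loaf tins on the baking sheet are hot from the oven and stand crooked: touch them with nothing but the straightedge, and push them up against the sheet's far rim in one straight, square row so that a second row fits in front. Draw the straightedge out from under the steel shelf by its end, lay it flat and let it go, then take it again by its middle to push the whole row with its long edge. Finish with it lying flat and let go, clear of the shelf and not touching the tins, and leave everything else on the bench where it is.

Things in the scene. Friction and masses are not known exactly. Their poses are not given: they have to be found in the camera images.
- sheet: Flat aluminium baking sheet, 330 (x) by 460 (y), 3 mm thick, fixed to the bench. Origin: centre of its underside, on the bench. Its only rim is an 18 mm high upstand along its +x side (away from the robot); the rim's inner face lies at x = +160 mm. The other three sides are flat, without a rim. y runs along the rim.
- riser: Fixed stainless shelf on the robot's left: a bent sheet 300 (x) by 340 (y), 125 mm high, with side walls at x = +-150 mm, open at both y ends (free height there 107 mm). Tubs on it reach 210 mm above the bench. Origin: centre of its footprint, on the bench. -y faces the sheet; the straightedge sticks out of the end at y = -170 mm.
- rule_mid (a point): Centre of the straightedge, 30 mm above its underside, a good height to grip. Flat aluminium plate 70 (x) by 320 (y) by 5 mm; along its centre line a blue upright grip rail 12 (x) by 310 mm, its top 50 mm above the underside; 0.22 kg. Both long edges alike. z up. At the start it lies under the shelf, within 0.08 rad of the shelf's y, and sticks out 95 to 120 mm at the -y end.
- rule_near_end (a point): Point on the grip rail near the end that sticks out of the shelf, 40 mm in from that end (y = -120 mm from the straightedge's centre), 30 mm above its underside; axes as the straightedge's.
- rule_far_end (a point): The other end of the straightedge, hidden under the shelf at the start (y = +160 mm from its centre), 30 mm above its underside; axes as the straightedge's.
- tin1_mid (a point): Centre, half-way up (19 mm above its underside), of loaf tin 1 of 4 (counted along the sheet's y, from -y to +y): dark straight-sided metal tin, 80 (x) by 56 (y) by 38 mm high, with a brown loaf domed to 52 mm, about 0.26 kg, standing loose on the sheet. When it stands square, its x is the sheet's x and its far face is 40 mm ahead of this point.
- tin2_mid (a point): Centre, half-way up (19 mm above its underside), of loaf tin 2 of 4 (counted along the sheet's y, from -y to +y): dark straight-sided metal tin, 80 (x) by 56 (y) by 38 mm high, with a brown loaf domed to 52 mm, about 0.26 kg, standing loose on the sheet. When it stands square, its x is the sheet's x and its far face is 40 mm ahead of this point.
- tin3_mid (a point): Centre, half-way up (19 mm above its underside), of loaf tin 3 of 4 (counted along the sheet's y, from -y to +y): dark straight-sided metal tin, 80 (x) by 56 (y) by 38 mm high, with a brown loaf domed to 52 mm, about 0.26 kg, standing loose on the sheet. When it stands square, its x is the sheet's x and its far face is 40 mm ahead of this point.
- tin4_mid (a point): Centre, half-way up (19 mm above its underside), of loaf tin 4 of 4 (counted along the sheet's y, from -y to +y): dark straight-sided metal tin, 80 (x) by 56 (y) by 38 mm high, with a brown loaf domed to 52 mm, about 0.26 kg, standing loose on the sheet. When it stands square, its x is the sheet's x and its far face is 40 mm ahead of this point.
- shaker_c (a point): Bystander, leave it where it is. Point at the middle of it. Aluminium flour shaker, 64 mm across, 106 mm high.
- timer_c (a point): Bystander, leave it where it is. Point at the middle of it. White and red kitchen timer, 62 mm across, 32 mm high.
- scraper_c (a point): Bystander, leave it where it is. Point at the middle of it. Bench scraper lying flat: wooden handle 130 mm long, steel blade 85 mm. The point is on the handle.
- eggwash_c (a point): Bystander, leave it where it is. Point at the middle of it. Steel cup, 84 mm across, 65 mm high.
- oil_c (a point): Bystander, leave it where it is. Point at the middle of it. Amber oil bottle with yellow cap, 64 mm across, 190 mm high.
- cake_tin_c (a point): Bystander, leave it where it is. Point at the middle of it. Round aluminium cake tin, 160 mm across, 50 mm high.
- brush_c (a point): Bystander, leave it where it is. Point at the middle of it. Pastry brush lying flat along the back of the bench, 195 mm long, 40 mm wide.
Things that resemble listed ones, but are neither listed nor needed, are in the scene too. Leave any purple look-alike of the part that bears tin1_mid alone. What is shaped like the part that bears tin2_mid but green is not meant.

How it is judged:
By the outcome, as a careful person would: the job done as asked, in the order asked, and still so for the second after the job is handed in, with the robot touching nothing.
It also fails if it takes over 64 s, if anything falls off the work surface, if the arm or the gripper's body presses on something with over 40 N, if the wrist force passes 120 N, or if a joint passes its speed limit or range.

## Robot

A 6-joint arm with a two-finger parallel gripper is mounted at the origin on the work surface. World frame = base frame: x ahead of the robot, y to its left, z up, the work surface at z = 0. Lengths are in mm, angles in rad, forces in N, time in s.
With the tool pointing down it reaches from about 350 to 925 mm from the base axis. Payload 6.4 kg.
Tool frame: the origin (TCP) lies at the very end of the fingers, on their centre line; the grasp point (between the pads) lies 19 mm behind it (bot.grip_point_offset is the x of the grasp point in the tool frame, in mm); x points along the fingers, z is the direction in which the jaws open and shut, and the axes are right-handed (so a half turn about x gives the same grasp; the last joint's range is limited). The gripper opens to 85 mm and grips with 20 to 120 N. Pads are 22 mm wide; open, the fingers measure 114 mm over their backs; the gripper's body (76 mm by 85 mm) begins 54 mm behind the grasp point. The pads swing forward as they close: fully open they stand 13 mm farther back than shut.
Start: joints at [1.037, 0.245, 1.558, -0, 1.339, -0.174], TCP at [228.854, 608.391, 204.29] pointing down, gripper open.
Joint ranges: [-3.13, 3.13], [-1.02, 2.26], [0.13, 2.54], [-0.95, 4.09], [0.21, 2.88], [-2.74, 2.74]. Speed limits (rad/s): [2.57, 2.57, 3.14, 3.14, 3.14, 3.14].

## Interface

Orientations are given as a 3x3 rotation matrix whose columns are the frame's x, y, z axes.
In Python, from plant import bot gives the robot as it stands. The module is installed in compiled form; this text tells all that it offers. Calls block until the motion is done:
- bot.reach(position, orientation): joint-space move of the TCP to a pose.
- bot.move_straight(position, attitude=None, velocity=150, guard=None): straight line of the TCP; attitude=None keeps the orientation; velocity is the mean speed in mm/s. With guard (N) it stops when the force on the tool has changed by that much, and returns True; else False.
- bot.movej(angles): joint-space move.
- bot.let_go() and bot.clamp(newtons=None): open the fingers fully, or close them until they stop; newtons is the grip in N (None keeps the last).
- bot.hold(seconds).
- bot.inverse_kinematics(position, orientation): joint angles nearest the present ones, or None.
- bot.state(): the state.
- bot.snapshot(name): name is "side" or "top"; returns the picture (384x512x3 uint8, blue, green, red); there is no depth.
- bot.camera_info(name): a dict with "K" (3x3 intrinsics, pixels), "k1" (the pictures are not rectified: a ray, as slopes to the right and down, at radius r is drawn at 1 + k1 r^2 times it, then the intrinsics apply), "R" (3x3) and "t" (3): a world point X has camera coordinates R X + t. Camera axes: x right, y down, z forward; pixel columns grow to the right and rows downward; lengths in mm; the calibration is good to about 2 mm. A picture is of the moment at which its call begins. camera_info takes no time and is no camera call.
A pose or a line that the arm cannot do raises bot.PlanningError and nothing moves.
- bot.job_done(): hands the job in, once; it reports no verdict.
Trained networks look in the newest picture that a camera, given by its name, has taken for a name from the list of things; names that differ only in an ending like _2 or _b are one class to them, and where a whole thing is asked for, a point or a joint stands for the part that bears it (a point fixed in the world has none). Each returns a list of dicts, best first, with "conf" (0 to 1); they miss things now and then, are a little off and sometimes report something else, mostly with a low value. They report only what shows in the picture. A call takes as long as a camera call. They do not tell look-alikes from the thing itself.
- bot.recognise(target, camera): "bbox" ([left, top, right, bottom] in pixels, round what is visible of it).
- bot.silhouettes(target, camera): "pixels" (384x512 bool, what is visible of it) and "bbox" ([left, top, right, bottom] in pixels, round what is visible of it).
The state is a dict: "t": time; "joint_positions": joint angles; "qd": joint speeds; "joint_efforts": joint torques, N m; "tcp_pos": TCP position; "orientation": TCP orientation; "contact_force": force on the tool from outside, world axes, zero at the start; "ft_torque": the same for the moment, N m; "opening": finger opening in mm.
Only numpy, scipy, OpenCV 4.12 (cv2) and the standard library are available. Lean on these libraries where they do the work, as an engineer would, in place of code of your own. Each camera call takes 0.05 s, during which the arm holds its last target.

## Working session

There is one attempt and no reset: what is moved stays moved. The work goes in short steps, each a Python script; the robot and the scene stay as the last script left them, time stands still between calls to the robot, and variables do not carry over. Pictures are saved under pics/ and viewed, and the job is handed in when it is done.

```bash
mkdir -p pics
python3 - <<'E'
from plant import bot
import cv2
for c in("top","side"):
    cv2.imwrite(f"pics/a_{c}.png",bot.snapshot(c)); i=bot.camera_info(c); print(c,i)
    for n in("tin1_mid","rule_mid","sheet","riser"):
        for d in bot.recognise(n,c): print(n,[round(x) for x in d["bbox"]],round(d["conf"],2))
s=bot.state();print(s)
E
```

```text
top {'K': array([[357.03157004,   0.        , 256.1566476 ],
       [  0.        , 357.03157004, 195.65051214],
       [  0.        ,   0.        ,   1.        ]]), 'k1': -0.0013698806277612486, 'R': array([[-0.01164219, -0.99986451,  0.01163686],
       [-0.99777092,  0.01085149, -0.06584409],
       [ 0.06570889, -0.01237749, -0.99776207]]), 't': array([  24.17439989,  533.68842213, 1459.99619972])}
tin1_mid [306, 182, 321, 200] 0.88
tin1_mid [393, 239, 414, 261] 0.57
tin1_mid [221, 143, 348, 243] 0.38
rule_mid [158, 203, 192, 222] 0.74
sheet [224, 143, 346, 243] 0.89
riser [63, 170, 163, 254] 0.93
riser [225, 144, 346, 244] 0.56
side {'K': array([[358.43819483,   0.        , 252.46830152],
       [  0.        , 358.43819483, 188.56896587],
       [  0.        ,   0.        ,   1.        ]]), 'k1': -0.07712543938683496, 'R': array([[ 0.96939711, -0.2453184 , -0.00938792],
       [-0.1941697 , -0.74275663, -0.64078914],
       [ 0.15022443,  0.62300198, -0.76765953]]), 't': array([-489.55413301,  175.66997343, 1502.40616497])}
tin1_mid [261, 232, 283, 253] 0.93
tin1_mid [222, 334, 2
[... 240 characters left out ...]
21e-05,
        1.33871621e+00, -1.74129600e-01]), 'qd': array([-0.00019922, -0.00227656, -0.00042843, -0.00099102, -0.00077754,
       -0.00076123]), 'joint_efforts': array([ 5.98842616e-04, -4.29084313e+01, -3.26082873e+01, -2.53504908e-05,
        1.03052487e-03,  4.37178528e-06]), 'tcp_pos': array([228.83620938, 608.37441658, 204.25065402]), 'orientation': array([[-2.84483935e-05, -9.35987725e-01,  3.52032637e-01],
       [-8.78282602e-05,  3.52032638e-01,  9.35987721e-01],
       [-9.99999996e-01, -4.29106709e-06, -9.22209365e-05]]), 'contact_force': array([-0.11830461, -0.47861388, -0.51686981]), 'ft_torque': array([ 0.01046712, -0.04431966, -0.01093538]), 'opening': 85.23629215942749}
```

Run:
```python
import cv2
a=cv2.imread("pics/a_top.png");cv2.imwrite("pics/a_top2.png",cv2.resize(a[130:270,50:430],None,fx=2.1,fy=2.1,interpolation=cv2.INTER_CUBIC))
cv2.imwrite("pics/a_tins.png",cv2.resize(a[135:250,215:360],None,fx=5,fy=5,interpolation=cv2.INTER_CUBIC))
```

```text
(no output)
```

View pics/a_top.png

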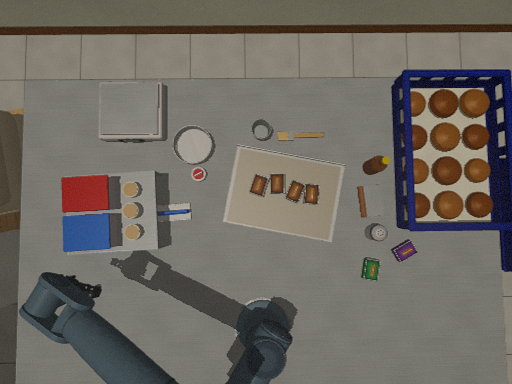

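View pics/a_side.png

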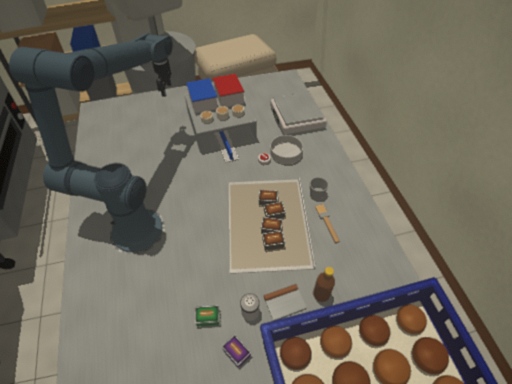

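View pics/a_tins.png

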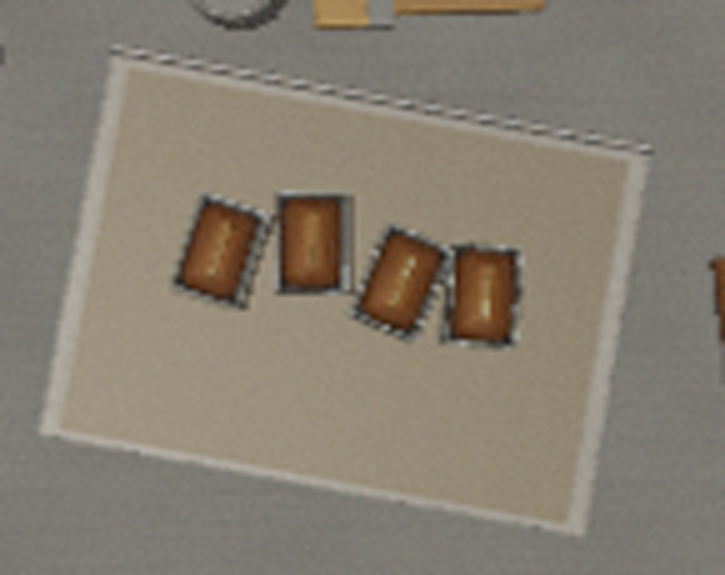

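View pics/a_top2.png

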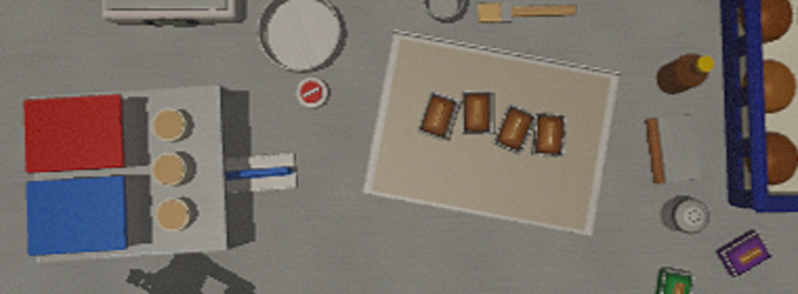

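```bash
cat > h.py <<'E'
import numpy as np, cv2
from plant import bot
CI={c:bot.camera_info(c) for c in("top","side")}
def proj(X,c):
    i=CI[c];X=np.atleast_2d(X)@i["R"].T+i["t"];s=X[:,:2]/X[:,2:]
    s=s*(1+i["k1"]*(s**2).sum(1,keepdims=True));return s@i["K"][:2,:2].T+i["K"][:2,2]
def ray(px,z,c):
    i=CI[c];px=np.atleast_2d(np.float64(px))
    s0=(px-i["K"][:2,2])/i["K"][0,0];s=s0.copy()
    for _ in range(8): s=s0/(1+i["k1"]*(s**2).sum(1,keepdims=True))
    d=np.c_[s,np.ones(len(s))]@i["R"];o=-i["R"].T@i["t"]
    return o+d*((z-o[2])/d[:,2])[:,None]
def rz(a):c,s=np.cos(a),np.sin(a);return np.array([[c,-s],[s,c]])
E
python3 - <<'E'
from h import *
np.set_printoptions(precision=1,suppress=True)
for c in("top","side"): bot.snapshot(c)
tl=np.array([[42,432],[583,533],[648,152],[115,48]])/5+[215,135]-.4
P=ray(tl,3,"top");print(P); 
print(np.linalg.norm(np.diff(P[[0,1,2,3,0]],axis=0),axis=1))
for n in("tin1_mid","rule_mid","sheet","timer_c","riser","cake_tin_c"):
  for c in("top","side"):
    for k,d in enumerate(bot.silhouettes(n,c)):
        m=d["pixels"].astype(np.uint8);cs,_=cv2.findContours(m,0,2)
        cn=max(cs,key=cv2.contourArea)
        z={"tin1_mid":38,"sheet":3,"riser":125,"rule_mid":5}.get(n,25)
        w=ray(cn[:,0],z,c)[:,:2].astype(np.float32)
        print(n,c,round(d["conf"],2),d["bbox"],m.sum(),cv2.minAreaRect(w))
E
```

```text
[[ 430.8  157.     3. ]
 [ 341.9 -291.6    3. ]
 [ 660.3 -354.6    3. ]
 [ 753.1   93.7    3. ]]
[457.3 324.6 457.8 328.4]
tin1_mid top 0.86 [391.8, 238.9, 419.5, 260.2] 369 ((302.9968566894531, -581.1478881835938), (67.32752990722656, 93.06393432617188), 28.88319969177246)
tin1_mid top 0.81 [304.4, 184.0, 320.1, 205.6] 281 ((539.0025634765625, -206.0228729248047), (57.45187759399414, 78.3409194946289), 88.82647705078125)
tin1_mid top 0.73 [357.3, 185.5, 384.4, 216.8] 715 ((507.8847961425781, -450.10430908203125), (127.70283508300781, 95.05889129638672), 5.3988142013549805)
tin1_mid side 0.71 [222.3, 336.1, 253.2, 362.7] 486 ((300.0244445800781, -589.1903076171875), (60.469905853271484, 88.229736328125), 31.631166458129883)
tin1_mid side 0.6 [261.9, 232.8, 284.2, 251.2] 347 ((537.4133911132812, -211.8109588623047), (80.08126068115234, 82.94135284423828), 86.54456329345703)
rule_mid top 0.57 [156.8, 203.0, 193.7, 222.2] 552 ((471.021484375, 360.08221435546875), (70.00486755371094, 135.64328002929688), 4.103358745574951)
rule_mid side 0.64 [212.5, 131.2, 240.0, 162.3] 448 ((468.3145751
[... 884 characters left out ...]
354736328125, 333.92132568359375), (64.06855010986328, 124.47054290771484), 3.780735492706299)
riser side 0.8 [182.6, 71.3, 259.2, 137.8] 3175 ((471.84588623046875, 573.8212890625), (314.4407958984375, 552.509765625), 0.4307149052619934)
cake_tin_c top 0.58 [173.3, 120.4, 214.4, 164.7] 1242 ((748.4170532226562, 281.45477294921875), (167.3211212158203, 157.18991088867188), 25.993425369262695)
cake_tin_c side 0.88 [271.7, 138.3, 302.7, 161.5] 764 ((749.4290771484375, 282.7481689453125), (193.4913787841797, 161.02053833007812), 73.96786499023438)
cake_tin_c side 0.65 [238.8, 295.2, 261.6, 324.9] 450 ((381.0525817871094, -447.0128173828125), (99.5107421875, 68.23466491699219), 75.58396911621094)
```

```bash
cat >> h.py <<'E'
from scipy.ndimage import map_coordinates
from scipy.optimize import least_squares
def edgefit(img,c,p0,segs,half=14,z=3,n=40,trim=.1):
    """segs: local (a,b) endpoints; measures normal offset (outward left-hand) of max |grad|; returns refined pose & residuals"""
    g=cv2.GaussianBlur(img,(0,0),.7).astype(float).mean(2)
    p=np.array(p0,float)
    for it in range(4):
        L=[];O=[];N=[]
        for a,b in segs:
            a=np.array(a,float);b=np.array(b,float);nn=np.array([b[1]-a[1],a[0]-b[0]]);nn/=np.linalg.norm(nn)
            for t in np.linspace(trim,1-trim,n):
                q=a+(b-a)*t;o=np.arange(-half,half+.1,.5)
                Q=q+o[:,None]*nn;W=Q@rz(p[2]).T+p[:2]
                px=proj(np.c_[W,np.full(len(W),z)],c)
                v=map_coordinates(g,[px[:,1],px[:,0]],order=1)
                d=np.abs(np.gradient(cv2.GaussianBlur(v[None],(0,0),3)[0]))
                k=d.argmax()
                if 1<k<len(o)-2: L.append(q+o[k]*nn);N.append(nn);O.append(q)
        L=np.array(L);N=np.array(N);O=np.array(O);W=L@rz(p[2]).T+p[:2]
        f=lambda x:(((W-x[:2])@rz(x[2])-O)*N).sum(1)
        r=least_squares(f,p,loss="soft_l1",f_scale=1.5,x_scale=[1,1,.01]);p=r.x;half=max(8,half*.8)
    return p,np.median(np.abs(f(p))),len(L)
E
python3 - <<'E'
from h import *
np.set_printoptions(precision=3,suppress=True)
for c in("top","side"):
    im=cv2.imread(f"pics/a_{c}.png")
    print(c,edgefit(im,c,[547.5,-98,-.196],[((-165,230),(-165,-230)),((-165,-230),(158,-230)),((158,230),(-165,230))]))
    for nm,s in(("front",((-165,230),(-165,-230))),):
        pass
im=cv2.imread("pics/a_top.png")
cv2.imwrite("pics/rule.png",cv2.resize(im[190:235,145:205],None,fx=12,fy=12,interpolation=cv2.INTER_CUBIC))
ims=cv2.imread("pics/a_side.png")
cv2.imwrite("pics/rule_s.png",cv2.resize(ims[120:170,200:255],None,fx=12,fy=12,interpolation=cv2.INTER_CUBIC))
t=np.array([[218,250],[313,243],[402,283],[484,296]])/5+[214.6,134.6]
for w in ray(t,48,"top"): print(w,(w[:2]-[547.5,-98])@rz(-.196))
E
```

```text
top (array([545.727, -97.885,  -0.198]), np.float64(0.48861394477326314), 120)
side (array([545.739, -94.647,  -0.196]), np.float64(0.506574053381101), 120)
[576.795   9.721  48.   ] [  7.755 111.364]
[581.697 -67.58   48.   ] [27.618 36.497]
[ 548.311 -139.41    48.   ] [  8.86  -40.459]
[ 537.006 -205.903   48.   ] [  10.721 -107.88 ]
```

View pics/rule.png

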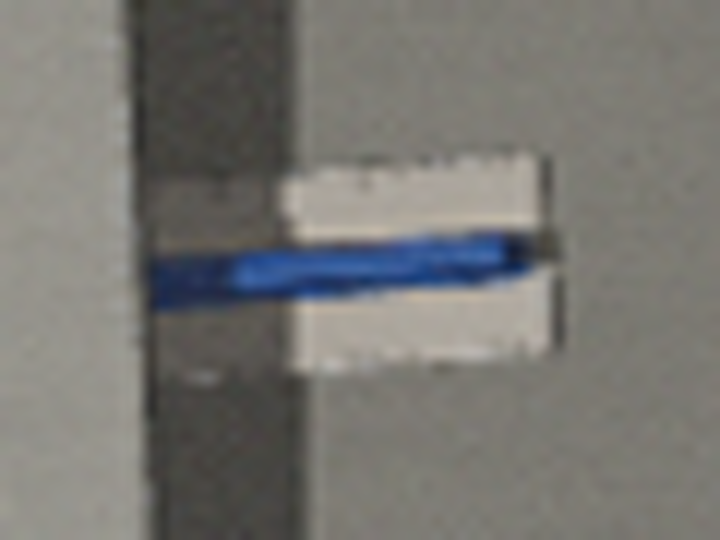

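View pics/rule_s.png

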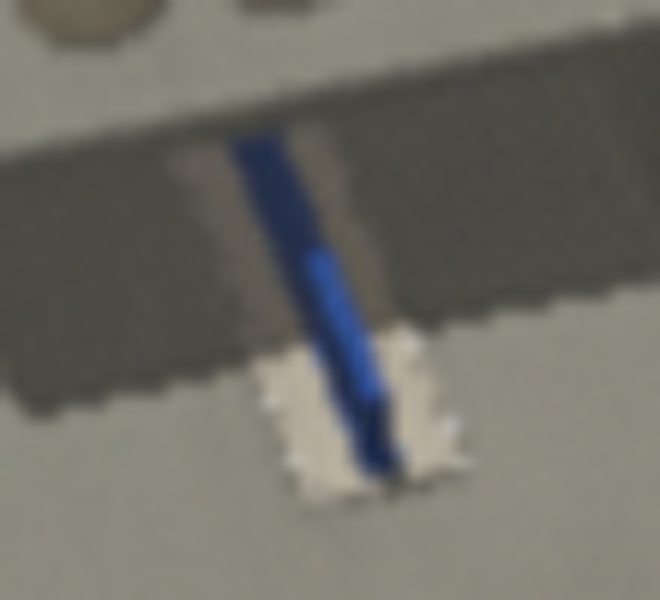

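Run:
```python
from h import *
np.set_printoptions(precision=3,suppress=True)
c4=np.array([[538,158],[548,352],[283,182],[295,370]])/12+[144.5,189.5]
print(ray(c4,5,"top"))
s4=np.array([[465,460],[300,500],[410,330],[260,370]])/12+[199.5,119.5]
print(ray(s4,5,"side"))
e=ray(c4[:2],5,"top").mean(0);p0=[e[0],e[1],0.06]
segs=[((35,0),(-35,0)),((-35,0),(-35,100)),((35,100),(35,0))]
for c in("top","side"):
    im=cv2.imread(f"pics/a_{c}.png")
    print(c,edgefit(im,c,p0,segs,z=5,half=10,trim=.12))
# rail top line top view
r=np.array([[500,244],[240,270]])/12+[144.5,189.5]
print("rail",ray(r,50,"top"))
# riser front top edge
f=np.array([[128,20],[150,520]])/12+[144.5,189.5]
print("riser",ray(f,125,"top"))
```

```text
[[508.529 296.258   5.   ]
 [441.39  292.767   5.   ]
 [501.189 384.355   5.   ]
 [436.199 379.93    5.   ]]
[[509.457 302.773   5.   ]
 [439.385 297.621   5.   ]
 [503.972 383.959   5.   ]
 [438.025 376.421   5.   ]]
top (array([475.689, 293.809,   0.079]), np.float64(1.0060765955551674), 120)
side (array([476.27 , 299.315,   0.068]), np.float64(1.2623674435833974), 120)
rail [[477.611 301.101  50.   ]
 [469.882 388.067  50.   ]]
riser [[548.244 405.809 125.   ]
 [389.412 397.773 125.   ]]
```

```bash
cat >> h.py <<'E'
SH=np.array([545.7,-96.3,-.197])
def ori(yaw,flip=1):
    z=flip*np.array([np.cos(yaw),np.sin(yaw),0]);x=np.array([0,0,-1.]);return np.c_[x,np.cross(z,x),z]
def sh(x,y): return rz(SH[2])@[x,y]+SH[:2]
E
python3 - <<'E'
from h import *
np.set_printoptions(precision=2,suppress=True)
s=bot.state();print(s["tcp_pos"])
T=sh(-118,-118);Tm=sh(-118,2);print(T,Tm)
for f in(1,-1):
  for nm,p,y in(("over",[472.8,336.4,330],.075),("grip",[472.8,336.4,11],.075),("P1",[490.8,97.1,23],.075),("P2",[459.7,75.9,23],-.197),("T",[*T,14],-.197),("M",[*Tm,14],-.197),("E",[*sh(60,2),14],-.197)):
    print(f,nm,bot.inverse_kinematics(p,ori(y,f)))
print(bot.inverse_kinematics([228.8,608.4,430],s["orientation"]))
E
```

```text
[228.86 608.42 204.31]
[ 406.89 -188.92] [430.37 -71.24]
1 over [ 0.42  0.01  1.59 -0.    1.54  0.35]
1 grip [ 0.42  0.34  1.84 -0.    0.97  0.35]
1 P1 [-0.03  0.15  2.04 -0.    0.95 -0.11]
1 P2 [-0.08  0.07  2.13 -0.    0.94  0.12]
1 T [-0.69  0.05  2.17 -0.    0.92 -0.49]
1 M [-0.43  0.02  2.2  -0.    0.92 -0.23]
1 E [-0.36  0.4   1.75 -0.    0.99 -0.16]
-1 over None
-1 grip None
-1 P1 None
-1 P2 None
-1 T [-0.69  0.05  2.17 -0.    0.92  2.65]
-1 M None
-1 E None
[ 1.04  0.16  1.25  0.    1.73 -0.17]
```

Run:
```python
from h import *
np.set_printoptions(precision=2,suppress=True)
s=bot.state()
bot.move_straight([228.8,608.4,380],velocity=250)
o=ori(.075)
bot.reach([472.8,336.4,300],o)
bot.move_straight([472.8,336.4,70],velocity=250)
print("guard",bot.move_straight([472.8,336.4,11],velocity=80,guard=12))
bot.clamp(100)
s=bot.state();print(s["t"],s["tcp_pos"],s["opening"],s["contact_force"])
for c in("top","side"): cv2.imwrite(f"pics/b_{c}.png",bot.snapshot(c))
a=cv2.imread("pics/b_side.png")[70:200,150:330];b=cv2.imread("pics/b_top.png")[150:280,100:280]
cv2.imwrite("pics/b.png",cv2.resize(np.hstack([a,b]),None,fx=2.2,fy=2.2))
```

```text
guard False
6.0833 [473.15 336.49  11.5 ] 9.135199985208333 [-0.93 -0.58  3.53]
```

View pics/b.png

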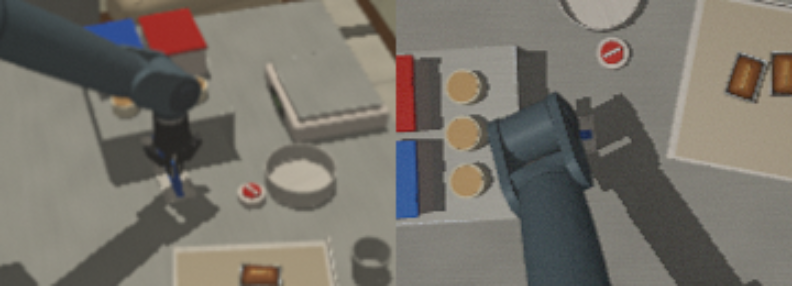

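The side view shows the gripper closed on the blue rail of the protruding end, in front of the shelf (about 177,180 in the crop). An opening of 9 mm with the rail 12 mm suggests soft pads. Next I lift slightly and draw it out.

Run:
```python
from h import *
np.set_printoptions(precision=2,suppress=True)
p=[473.0,336.4];u=np.array([np.sin(.075),-np.cos(.075)])
bot.move_straight([*p,18],velocity=60)
s=bot.state();print(s["t"],s["tcp_pos"],s["opening"],s["contact_force"],s["ft_torque"])
q=p+30*u
g=bot.move_straight([*q,20],velocity=80,guard=15);s=bot.state();print(g,s["contact_force"],s["opening"])
if not g:
    q=p+240*u
    g=bot.move_straight([*q,23],velocity=120,guard=15);s=bot.state();print(g,s["t"],s["tcp_pos"],s["contact_force"],s["opening"])
for c in("top","side"): cv2.imwrite(f"pics/c_{c}.png",bot.snapshot(c))
a=cv2.imread("pics/c_side.png")[90:270,160:340];b=cv2.imread("pics/c_top.png")[110:290,140:320]
cv2.imwrite("pics/c.png",cv2.resize(np.hstack([a,b]),None,fx=2.2,fy=2.2))
```

```text
6.45 [472.82 336.26  17.88] 8.945390211259074 [-0.54  0.24 -2.35] [-0.26 -0.02 -0.  ]
False [-0.29  0.06 -1.72] 8.539459903799845
False 8.875 [490.88  97.5   22.96] [ 0.48 -0.06 -1.65] 8.770371148577274
```

View pics/c.png

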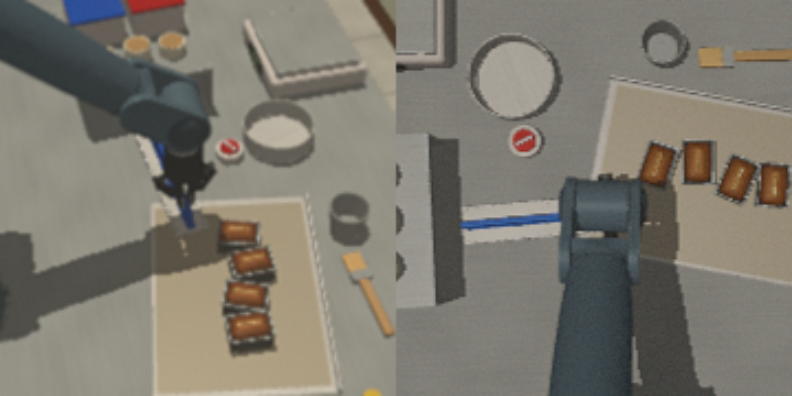

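The rule is out of the shelf and is still held; its far end is at crop (462,224), at the shelf's edge. Now I rotate it, bring it over the front of the sheet and lay it down.

Run:
```python
from h import *
np.set_printoptions(precision=2,suppress=True)
T=sh(-118,-118);u=rz(SH[2])@[0,1.]
print(bot.move_straight([*(T+265*u),32],ori(SH[2]),velocity=100,guard=15))
print(bot.move_straight([*T,32],velocity=170,guard=15))
g=bot.move_straight([*T,13.5],velocity=40,guard=6);s=bot.state();print(g,s["t"],s["tcp_pos"],s["contact_force"],s["opening"])
for c in("top","side"): cv2.imwrite(f"pics/d_{c}.png",bot.snapshot(c))
a=cv2.imread("pics/d_side.png")[140:300,180:340];b=cv2.imread("pics/d_top.png")[120:280,210:370]
cv2.imwrite("pics/d.png",cv2.resize(np.hstack([a,b]),None,fx=2.4,fy=2.4))
```

```text
False
False
True 11.7083 [ 406.82 -188.57   14.45] [-0.51  0.44  3.46] 8.94890096976332
```

View pics/d.png

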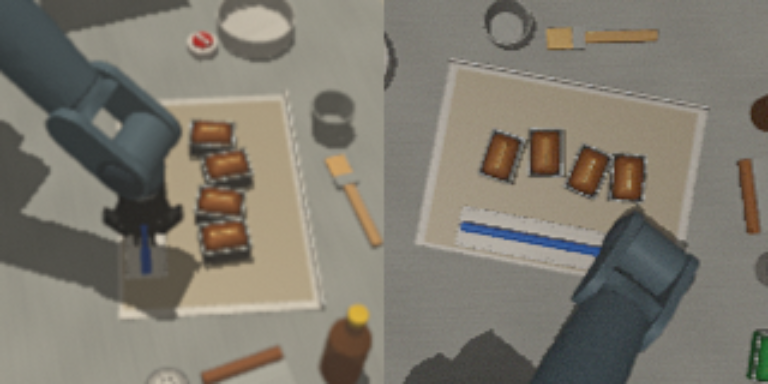

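The rule touches the sheet at the expected height, lying in front of the tins (top view, from about (462,226) to (600,250)). I release it.

Run:
```python
from h import *
np.set_printoptions(precision=3,suppress=True)
bot.let_go()
T=sh(-118,-118)
bot.move_straight([*T,110],velocity=250)
s=bot.state();bot.reach([330,-330,200],s["orientation"]) if bot.inverse_kinematics([330,-330,200],s["orientation"]) is not None else print("noik")
for c in("top","side"): cv2.imwrite(f"pics/e_{c}.png",bot.snapshot(c))
segs=[((-35,160),(-35,-160)),((-35,-160),(35,-160)),((35,160),(-35,160)),((35,-160),(35,160))]
for c in("top","side"):
    im=cv2.imread(f"pics/e_{c}.png");print(c,edgefit(im,c,[*sh(-118,2),SH[2]],segs,z=8,half=10))
print(sh(-118,2),bot.state()["t"])
a=cv2.imread("pics/e_side.png")[140:300,180:340];b=cv2.imread("pics/e_top.png")[120:280,210:370]
cv2.imwrite("pics/e.png",cv2.resize(np.hstack([a,b]),None,fx=2.4,fy=2.4))
```

```text
top (array([430.244, -74.046,  -0.199]), np.float64(2.0135277519715515), 160)
side (array([428.764, -71.11 ,  -0.202]), np.float64(2.0909151595465403), 160)
[430.374 -71.243] 13.9333
```

View pics/e.png

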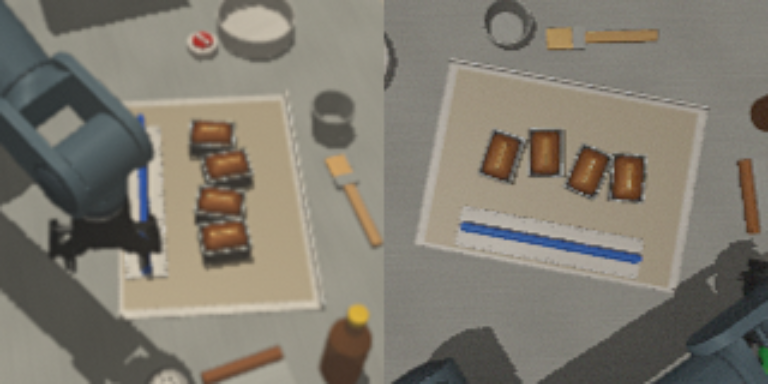

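The rule lies flat on the sheet in front of the tins, at the commanded pose to within 3 mm and released. Tin gaps look open. Now I regrip by the middle.

Run:
```python
from h import *
np.set_printoptions(precision=3,suppress=True)
M=sh(-118,1.5);o=ori(SH[2])
bot.reach([*M,150],o)
bot.move_straight([*M,75],velocity=250)
print(bot.move_straight([*M,14.5],velocity=80,guard=12))
bot.clamp(120)
s=bot.state();print(s["t"],s["tcp_pos"],s["opening"],s["contact_force"])
bot.move_straight([*M,16.3],velocity=20)
s=bot.state();print(s["t"],s["tcp_pos"],s["opening"],s["contact_force"],s["ft_torque"])
g=bot.move_straight([*sh(-75,1.5),16.3],velocity=80,guard=15);s=bot.state();print(g,s["contact_force"])
g=bot.move_straight([*sh(5,1.5),16.3],velocity=50,guard=15);s=bot.state();print(g,s["t"],s["contact_force"],s["ft_torque"],s["opening"])
for c in("top","side"): cv2.imwrite(f"pics/f_{c}.png",bot.snapshot(c))
a=cv2.imread("pics/f_side.png")[140:300,180:340];b=cv2.imread("pics/f_top.png")[120:280,210:370]
cv2.imwrite("pics/f.png",cv2.resize(np.hstack([a,b]),None,fx=2.4,fy=2.4))
```

```text
False
17.075 [430.493 -71.816  14.992] 8.066618140094093 [-1.913  0.599  5.71 ]
17.325 [429.902 -71.553  15.941] 8.139523135660294 [ 0.052 -0.242 -1.718] [-0.014  0.042  0.028]
False [ 0.467  0.596 -2.881]
False 19.7667 [-5.585  0.688 -1.283] [ 0.214  1.053 -0.016] 8.407434803661026
```

View pics/f.png

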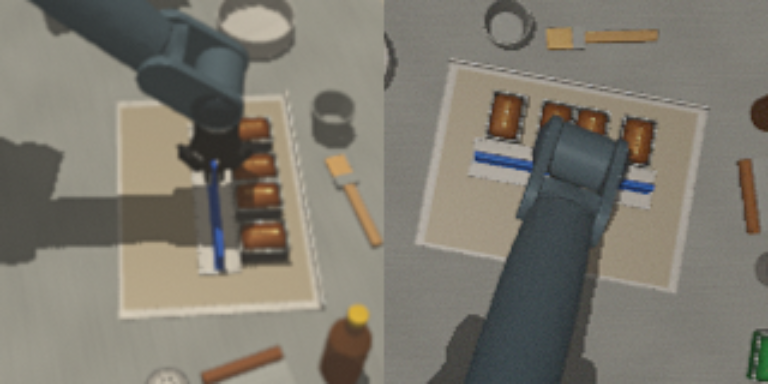

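The tins are lining up square on the long edge (top view, y about 115 to 140). I continue to the rim, slowly and guarded.

Run:
```python
from h import *
np.set_printoptions(precision=3,suppress=True)
def rep(g):
    s=bot.state();print(g,round(s["t"],2),((s["tcp_pos"][:2]-SH[:2])@rz(SH[2])),s["tcp_pos"][2],s["contact_force"],s["ft_torque"],s["opening"])
g=bot.move_straight([*sh(36,1.5),16.3],velocity=40,guard=15);rep(g)
if not g: g=bot.move_straight([*sh(54,1.5),16.3],velocity=15,guard=18);rep(g)
bot.hold(.3);rep(g)
for c in("top","side"): cv2.imwrite(f"pics/g_{c}.png",bot.snapshot(c))
a=cv2.imread("pics/g_side.png")[140:300,180:340];b=cv2.imread("pics/g_top.png")[120:280,210:370]
cv2.imwrite("pics/g.png",cv2.resize(np.hstack([a,b]),None,fx=2.4,fy=2.4))
```

```text
False 20.79 [35.94   1.601] 16.088237798300508 [-2.172  0.747 -3.262] [0.199 0.674 0.024] 8.622028026864596
True 21.68 [45.276  1.647] 15.28709538667339 [-1.67  -0.313  2.862] [-0.041  0.27  -0.02 ] 8.063765525162482
True 21.98 [44.96  1.63] 15.03570140299975 [-2.004 -1.017  6.589] [-0.14   0.054 -0.029] 8.403513851054942
```

View pics/g.png

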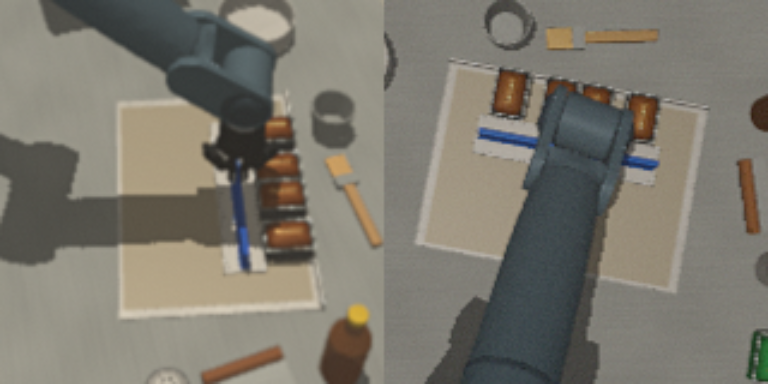

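Contact at local x = 45.3 mm, where 45 is expected. One firmer press to seat all four tins, then I look.

Run:
```python
from h import *
np.set_printoptions(precision=3,suppress=True)
def rep(g):
    s=bot.state();print(g,round(s["t"],2),((s["tcp_pos"][:2]-SH[:2])@rz(SH[2])),s["tcp_pos"][2],s["contact_force"],s["ft_torque"],s["opening"])
bot.move_straight([*sh(44.5,1.5),16],velocity=15);rep(0)
g=bot.move_straight([*sh(51,1.5),16],velocity=12,guard=28);rep(g)
bot.move_straight([*sh(43,1.5),16.3],velocity=10);rep(0)
bot.move_straight([*sh(-100,1.5),16.3],velocity=120);rep(0)
for c in("top","side"): cv2.imwrite(f"pics/i_{c}.png",bot.snapshot(c))
a=cv2.imread("pics/i_side.png")[150:290,210:350];b=cv2.imread("pics/i_top.png")[130:270,220:360]
cv2.imwrite("pics/i.png",cv2.resize(np.hstack([a,b]),None,fx=2.8,fy=2.8,interpolation=cv2.INTER_CUBIC))
```

```text
0 22.47 [44.292  1.563] 15.608180073728828 [ 0.964 -0.064 -1.877] [-0.025 -0.015  0.004] 7.806813859093238
True 22.98 [45.377  1.635] 15.96487745366236 [-2.573 -1.252  4.743] [-0.068  0.257  0.042] 7.767935523245829
0 23.34 [42.777  1.532] 16.157977921563845 [-1.291 -0.016 -0.648] [0.002 0.041 0.002] 8.457266039324036
0 24.68 [-99.56    1.432] 16.365652570140103 [ 0.149 -0.192 -2.162] [-0.002 -0.029 -0.045] 8.118116159645549
```

View pics/i.png

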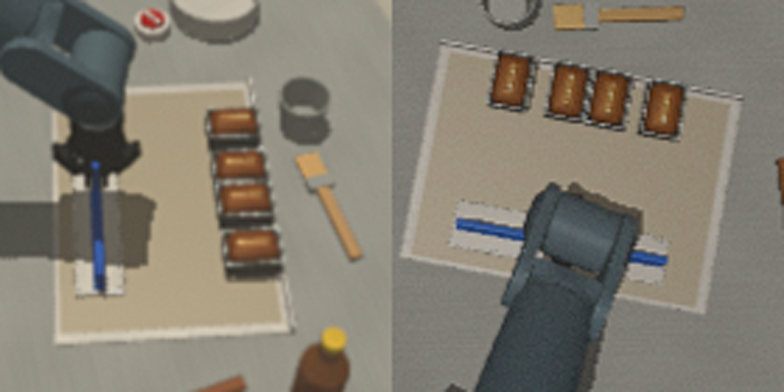

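Run:
```python
from h import *
np.set_printoptions(precision=3,suppress=True)
im=cv2.imread("pics/i_top.png")
cv2.imwrite("pics/i2.png",cv2.resize(im[140:185,248:348],None,fx=8,fy=8,interpolation=cv2.INTER_CUBIC))
for cx,cy in((513,82),(568,91),(610,98),(663,108)):
    w=ray([[ (cx-392)/2.8+219.8,cy/2.8+129.8]],50,"top")[0]
    segs=[((-40,28),(-40,-28)),((-40,-28),(40,-28)),((40,28),(-40,28))]
    p,r,n=edgefit(im,"top",[w[0],w[1],SH[2]],segs,z=41,half=9,trim=.15)
    print(p,r,(p[:2]-[545.7,-97.9])@rz(SH[2]),"yaw err",p[2]-SH[2])
```

```text
[680.335  -8.102  -0.181] 0.8750183625267471 [114.455 114.413] yaw err 0.015526034153260315
[663.777 -90.826  -0.161] 0.9998987718693932 [114.409  30.049] yaw err 0.035515868489917835
[ 651.861 -151.072   -0.208] 0.9887364137909014 [114.515 -31.365] yaw err -0.010811764092316017
[ 636.298 -228.923   -0.197] 1.016174777950674 [ 114.49  -110.756] yaw err 7.333921838004187e-05
```

View pics/i2.png

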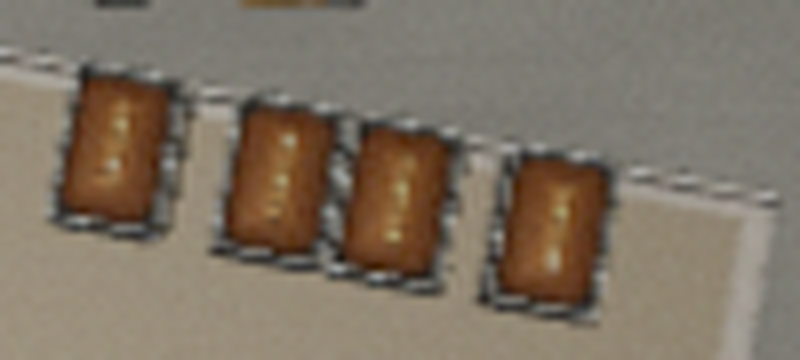

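The four tins are in a straight row on the rim. Their fitted x agrees within 0.1 mm, and the common 5.5 mm offset from 120 is the visible base edge of the front faces. Now I lay the rule down and release it.

Run:
```python
from h import *
np.set_printoptions(precision=3,suppress=True)
P=sh(-112,1.5)
bot.move_straight([*P,16.3],velocity=60)
g=bot.move_straight([*P,13.3],velocity=15,guard=5);s=bot.state();print(g,s["tcp_pos"],s["contact_force"])
bot.let_go()
bot.move_straight([*P,120],velocity=200)
bot.reach([330,-330,250],ori(SH[2]))
bot.hold(.3)
for c in("top","side"): cv2.imwrite(f"pics/j_{c}.png",bot.snapshot(c))
segs=[((-35,160),(-35,-160)),((-35,-160),(35,-160)),((35,160),(-35,160)),((35,-160),(35,160))]
for c in("top","side"): print(edgefit(cv2.imread(f"pics/j_{c}.png"),c,[*P,SH[2]],segs,z=8,half=10))
print(P,bot.state()["t"])
# bystander change a->j
a=cv2.imread("pics/a_top.png");b=cv2.imread("pics/j_top.png")
cv2.imwrite("pics/j.png",cv2.resize(np.vstack([a[70:290,60:430],b[70:290,60:430]]),None,fx=1.3,fy=1.3))
cv2.imwrite("pics/js.png",cv2.resize(cv2.imread("pics/j_side.png"),None,fx=1.5,fy=1.5))
```

```text
True [435.985 -72.906  15.746] [-1.928 -0.851  5.272]
(array([435.839, -75.801,  -0.197]), np.float64(1.9982085552751663), 160)
(array([436.632, -71.135,  -0.196]), np.float64(1.999294978917046), 160)
[436.16  -72.907] 28.3167
```

View pics/j.png

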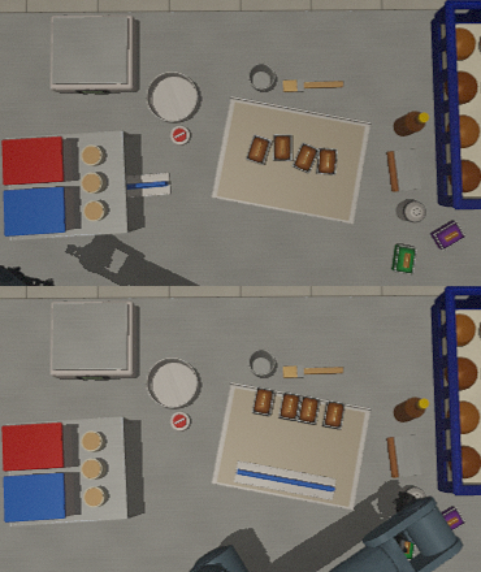

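View pics/js.png

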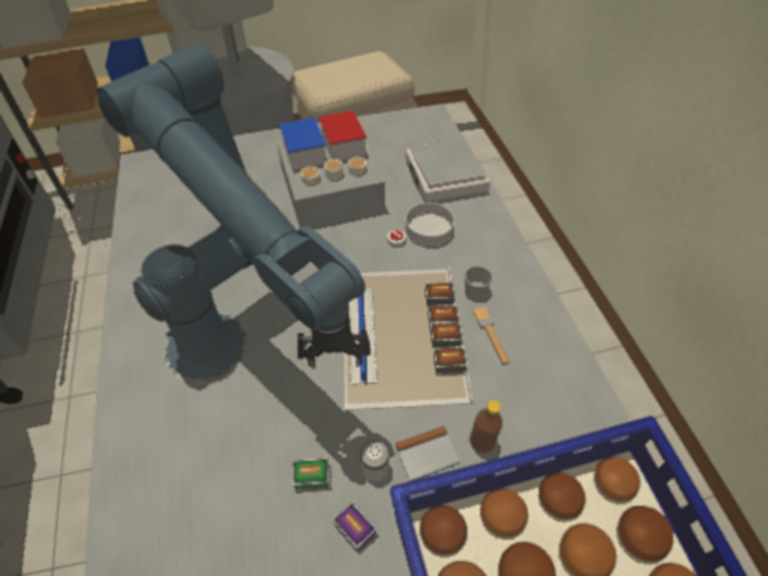

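The row stands along the rim, the rule is flat in front of it, the bystanders look unmoved, and the gripper is clear in the air. I hand it in.

Run:
```python
from plant import bot
bot.job_done();print(bot.state()["t"])
```

```text
the job is handed in; nothing more can be done
the job is handed in; nothing more can be done
```

The four tins stand in one straight row against the far rim, and the job was handed in at about 28 s of the 64 s allowed. I drew the straightedge out from under the shelf by its end and laid it flat on the front of the sheet. After letting it go, I took it again by its middle and pushed the whole row with its long edge.

**Row position:** the push stopped with the straightedge's edge at sheet x = 80.4 mm, which puts the tins' far faces at about 160.4 mm; the rim is at 160. After I backed off, the fitted x of the four tins agreed within 0.1 mm. Those fitted values all sit about 5.5 mm short of the expected 120 mm. I put that down to the fit finding the base edge of the front faces, and the push stop supports this.

**Squareness:** the fitted angles of the tins differ from the sheet's by 0, 0.01, 0.016 and 0.036 rad. The 0.036 is tin 3. Each tin is only about 20 pixels long, so these angles are uncertain, and the picture shows the fronts in line.

**Straightedge:** it lies flat on the sheet and released, about 145 to 155 mm in front of the tins, clear of the shelf and with room for a second row. The two cameras disagree on its position and the sheet's by 3 to 5 mm along y.

**Other things on the bench:** nothing looks moved, judged by eye. The arm partly hid the shaker and both look-alikes (green and purple) in the last top view, but the side view shows them in place.

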